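# Pull the brass plug from the test manifold

## Robot

A 7-joint arm with a two-finger parallel gripper is mounted at the origin on the work surface; the furniture and walls round the work are solid. World frame = base frame: x ahead of the robot, y to its left, z up, the work surface at z = 0. Lengths are in m, angles in rad, forces in N, time in s.
With the tool pointing down it reaches from about 0.4 to 0.85 m from the base axis. Payload 10.4 kg.
Tool frame: the origin (TCP) lies at the very end of the fingers, on their centre line; the grasp point (between the pads) lies 19 mm behind it; x points along the fingers, z is the direction in which the jaws open and shut, and the axes are right-handed (so a half turn about x gives the same grasp; the last joint's range is limited). The gripper opens to 85 mm and grips with 20 to 120 N. Pads are 22 mm wide; open, the fingers measure 114 mm over their backs; the gripper's body (76 mm by 85 mm) begins 54 mm behind the grasp point. The pads swing forward as they close: fully open they stand 13 mm farther back than shut.
Start: joints at [1.27, 0.332, -0.065, 1.46, 0.022, 1.35, -0.088], TCP at [0.171, -0.601, 0.231] pointing down, gripper open.
Joint ranges: [-2.6, 2.6], [-0.5, 2.12], [-1.47, 1.34], [0.16, 2.42], [-1.27, 4.41], [0.06, 2.06], [-2.6, 2.6]. Speed limits (rad/s): [2.22, 2.22, 2.79, 2.79, 3.14, 3.14, 3.14].

## Interface

Orientations are given as a unit quaternion [x, y, z, w].
In Python, from workcell import readout, camera, manip gives the robot as it stands.
- The arm moves only by the shell command python3 -m inch 'ROWS' [FORCE]. ROWS is JSON, a list of rows, each a list of 3 entries, a list of its own where there are three numbers: the turn, a rotation vector about the tool's x, y, z in degrees, then the shift along the tool's x, y, z in mm, then the closure, from 0 (fully open) to 1 (shut). In form: [[[wx, wy, wz], [dx, dy, dz], hand], ...]. A call has 1 to 10 rows; each row is the pose to reach, as a shift and turn from the pose measured when the call began, along the tool's axes at that moment; what a row does not reach only later rows make up. A row lasts 1/8 s, in which the tool goes at most 62.5 mm and 10.7 degrees, less where a joint would pass 70% of its speed; a pose out of reach is approached as far as the arm can. A call with a gripper value outside its range is refused whole. The fingers move at their own pace and stop on an object; FORCE is the grip in N (left out, the last holds). Time passes only in rows, so rows that repeat a pose let the fingers close. It gives the time, the measured TCP pose, the force and the opening at its end, in the units of the state.
- readout.get_obs(): the state, without advancing time (a new reading comes with each control period).
- camera(name): name is "scene" or "top" or "wrist"; returns a dict with "pixels" (400x640x3 uint8, red, green, blue), "range_z" (400x640 float32, m along the optical axis (not along the pixel's ray), 0 where there is no reading), "intrinsics" (3x3 intrinsics, pixels), "extrinsics" (4x4, takes a point from world to camera coordinates); the wrist camera has in their place "T_tool_cam" (4x4, takes a point from camera to tool coordinates, whose origin is the TCP and whose axes are the tool frame's). Camera axes: x right, y down, z forward; pixel columns grow to the right and rows downward; lengths in m; the calibration is good to about 2 mm. A picture is of the moment at which its call begins: read the wrist's pose just before it.
- manip.hand_in(): hands the job in, once; it reports no verdict.
The state is a dict: "clock": time; "joint_pos": joint angles; "joint_velocities": joint speeds; "tau": joint torques, N m; "position": TCP position; "ee_rot": TCP orientation; "ft_force": force on the tool from outside, world axes, zero at the start; "torque": the same for the moment, N m; "grip_width": opening from 0.0 (shut) to 1.0 (fully open).
Only numpy, scipy, OpenCV 4.12 (cv2) and the standard library are available. Lean on these libraries where they do the work, as an engineer would, in place of code of your own. Each camera call takes 0.05 s, during which the arm holds its last target.

## Task

Pull the brass plug out of the green manifold block: screw its red-handled puller home with a quarter turn clockwise (seen from above), draw plug and puller straight up out of the pocket, and set the plug down gently, upright in the middle of the aluminium tray, the puller still in it. Leave the grey plug and its black-handled puller as they are.

Things in the scene. Friction and masses are not known exactly. Their poses are not given: they have to be found in the camera images.
- red_puller_handle (a point): centre of the red T-handle of the puller standing in the brass plug: a level bar 56 mm long (this frame's x), 13 mm wide (y), 18 mm high (z up). Below it a steel shaft 10 mm thick on the frame's z axis; a collar 31 mm across, 5 mm thick, has its underside 60 mm below this point, resting on the plug's top
- brass_plug: brass plug, 44 x 44 x 32 mm high, about 160 g, square so it cannot turn in its pocket; origin at the centre of its underside, z up, x along the red handle at the start. It starts on its pocket's floor, 12 mm above the bench, top 2 mm above the block's top. The handle's centre is 92 mm above this origin (95 mm when the plug hangs from the puller)
- tray: shallow square aluminium tray fixed to the bench, 140 x 140 mm outside, walls 3 mm thick and 12 mm high, floor 3 mm thick; origin at the centre of its underside on the bench, x and y along its sides
- red_puller: the whole red-handled puller, about 90 g, origin under its collar, x along the handle. Quarter-turn right-hand thread: as found (handle along the plug's x) not engaged. Turned clockwise from above 45 to 90 degrees (stop at 90; 80 is best) it holds the plug; turned back it lets go. Turns freely (under 0.1 N m), not anticlockwise; 3 mm of vertical play
- black_puller_end (a point): top of one end of the black T-handle of the other puller (27 mm from its centre along the bar, x along the bar), like the red one, standing 110 mm from it in the grey plug, in the other pocket of the same green block; its top is 113 mm above the bench. To be left alone: carry the plug clear of it. The block is bolted down, 100 x 220 x 42 mm high; its two pockets are 46 x 46 mm, 30 mm deep, open at the top
Not all that is in view belongs to the job. Leave any turquoise look-alike of the red_puller alone.

How it is judged:
By the outcome, as a careful person would: the job done as asked, in the order asked, and still so for the second after the job is handed in, with the robot touching nothing.
It also fails if it takes over 45 s, if anything falls off the work surface, if the arm or the gripper's body presses on something with over 40 N, if the wrist force passes 120 N, or if a joint passes its speed limit or range.

## Working session

There is one attempt and no reset: what is moved stays moved. The work goes in short steps, Python scripts to look and compute and a shell command to move; the robot and the scene stay as the last step left them, time stands still between calls to the robot, and variables do not carry over. Pictures are saved under pics/ and viewed, and the job is handed in when it is done.

```bash
ls; mkdir -p pics
python3 - <<'E'
from workcell import readout, camera, manip
import cv2,numpy as np
o=readout.get_obs();print({k:np.round(v,3).tolist() for k,v in o.items()})
for n in("scene","top","wrist"):
    c=camera(n);cv2.imwrite(f"pics/{n}0.png",c["pixels"][:,:,::-1]);np.savez(f"pics/{n}0.npz",**c)
    print(n,np.round(c["intrinsics"],1).tolist(),np.round(c.get("extrinsics",c.get("T_tool_cam")),3).tolist())
E
```

```text
pics
{'clock': 0.0, 'joint_pos': [1.27, 0.333, -0.065, 1.461, 0.022, 1.35, -0.089], 'joint_velocities': [0.0, -0.0, -0.0, 0.001, 0.001, 0.001, -0.001], 'tau': [0.001, -62.544, 0.05, -39.161, 0.016, 0.01, -0.0], 'position': [0.171, -0.601, 0.23], 'ee_rot': [0.426, 0.565, -0.426, 0.564], 'ft_force': [0.91, 0.581, -0.038], 'torque': [0.053, -0.038, -0.001], 'grip_width': 0.995}
scene [[379.2, 0.0, 318.9], [0.0, 379.2, 199.7], [0.0, 0.0, 1.0]] [[-0.52, -0.854, 0.011, 0.229], [-0.643, 0.382, -0.664, 0.437], [0.563, -0.352, -0.748, 0.587], [0.0, 0.0, 0.0, 1.0]]
top [[464.7, 0.0, 320.6], [0.0, 464.7, 203.2], [0.0, 0.0, 1.0]] [[0.008, -1.0, 0.007, -0.061], [-0.996, -0.008, -0.09, 0.558], [0.09, -0.006, -0.996, 0.927], [0.0, 0.0, 0.0, 1.0]]
wrist [[340.1, 0.0, 317.2], [0.0, 340.1, 200.8], [0.0, 0.0, 1.0]] [[-0.0, -0.267, 0.964, -0.143], [-0.0, -0.964, -0.267, 0.068], [1.0, -0.0, 0.0, 0.001], [0.0, 0.0, 0.0, 1.0]]
```

View pics/scene0.png

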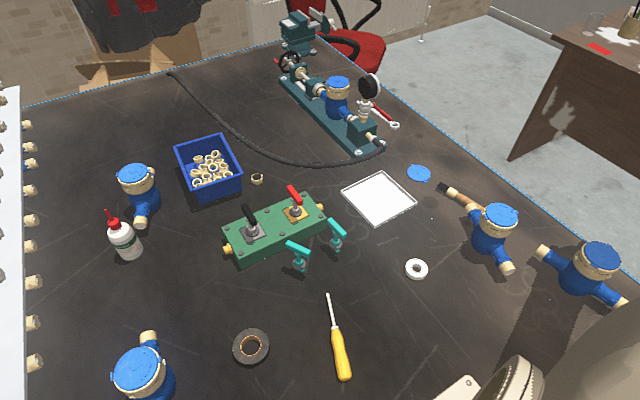

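View pics/top0.png

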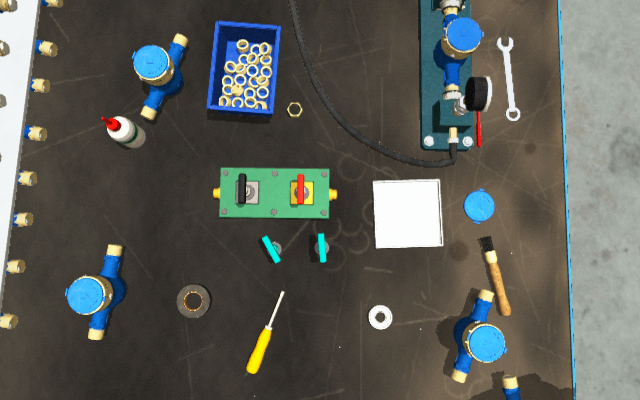

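View pics/wrist0.png

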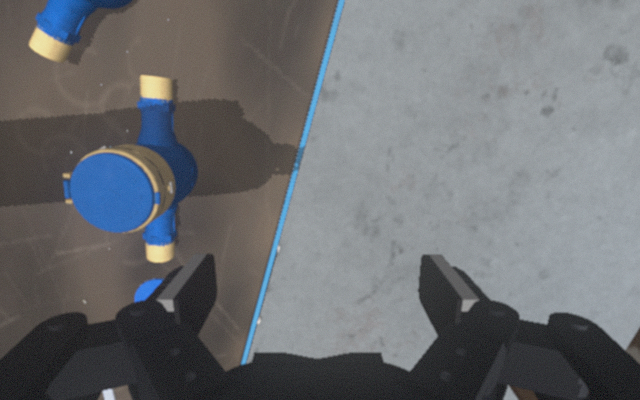

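In the top view, the candidates are the red T-handle at (300,188), the turquoise look-alikes at (271,249) and (321,248), the black handle at (242,188), and the red valve lever at (478,130). I choose (300,188), which stands in the yellow plug in the green block. The tray is at (407,214). Next I'll measure and take a close crop.

```bash
cat > h.py <<'E'
import numpy as np,cv2
def pts(c,mask=None,T=None):
    K=c["intrinsics"];z=c["range_z"]
    v,u=np.nonzero((z>0)&(mask if mask is not None else True))
    d=z[v,u];P=np.c_[(u-K[0,2])/K[0,0]*d,(v-K[1,2])/K[1,1]*d,d,np.ones(len(d))]
    if T is None:T=np.linalg.inv(c["extrinsics"])
    return (P@T.T)[:,:3],u,v
def rng(P):return np.round(np.percentile(P,[2,50,98],axis=0),4).tolist()
E
python3 - <<'E'
from h import *
for n,box in(("top",(220,330,160,225)),("scene",(220,330,180,265))):
    c=dict(np.load(f"pics/{n}0.npz"));p=c["pixels"].astype(int);R,G,B=p[...,0],p[...,1],p[...,2]
    m=np.zeros(R.shape,bool);m[box[2]:box[3],box[0]:box[1]]=1
    for nm,mm,zr in(("red",(R>130)&(G<70)&(B<70),(.085,.13)),("black",(R<60)&(G<60)&(B<60),(.095,.13)),("green",(G>R+25)&(G>B+15),(.03,.05)),("brass",(R>150)&(G>110)&(B<90),(.03,.06))):
        P,u,v=pts(c,m&mm);print(n,nm,len(P),rng(P) if len(P) else '')
        k=(P[:,2]>zr[0])&(P[:,2]<zr[1]);P=P[k]
        if len(P)>20:
            r=cv2.minAreaRect((P[:,:2]*1000).astype(np.float32));print('   ',k.sum(),np.round(r[0],1),np.round(r[1],1),round(r[2],1),np.round(np.percentile(P[:,2],[5,50,95]),4))
c=dict(np.load("pics/top0.npz"));p=c["pixels"].astype(int)
m=np.zeros(p.shape[:2],bool);m[170:260,365:450]=1
P,u,v=pts(c,m&(p.min(2)>150));print('tray',len(P),rng(P))
r=cv2.minAreaRect((P[:,:2]*1000).astype(np.float32));print(r)
k=P[:,2]>.009;print(cv2.minAreaRect((P[k,:2]*1000).astype(np.float32)))
cv2.imwrite("pics/crop1.png",cv2.resize(c["pixels"][155:270,205:455,::-1],None,fx=3,fy=3,interpolation=cv2.INTER_CUBIC))
E
```

```text
top red 178 [[0.5508, -0.0234, 0.1083], [0.5778, -0.0176, 0.1114], [0.6034, -0.0119, 0.1139]]
    178 [577.2 -17.6] [53.1 11.5] 0.9 [0.1087 0.1114 0.1136]
top black 1384 [[0.516, -0.0706, -0.0046], [0.6206, 0.0425, -0.0006], [0.6522, 0.1508, 0.1134]]
    176 [577.1  92.2] [13.4 54.8] 90.0 [0.1034 0.1114 0.1145]
top green 4207 [[0.5283, -0.0696, 0.0], [0.5759, 0.037, 0.0408], [0.6347, 0.1441, 0.0444]]
    4086 [577.6  37.7] [219.5 100.5] 89.8 [0.0379 0.0409 0.0436]
top brass 255 [[0.5568, -0.0737, 0.0317], [0.5788, -0.0253, 0.0426], [0.6005, 0.0032, 0.0463]]
    252 [586.5 -35.2] [59.6 77. ] 0.5 [0.0371 0.0426 0.0455]
scene red 36 [[0.5513, -0.0709, 0.0002], [0.5716, -0.0125, 0.1106], [0.6907, -0.0109, 0.1132]]
    33 [578.8 -16. ] [11.1 55.1] 88.6 [0.103  0.1106 0.113 ]
scene black 503 [[0.466, -0.0462, -0.0023], [0.5793, 0.093, 0.0009], [0.7511, 0.1658, 0.114]]
    162 [577.8  92.4] [13.8 56.8] 90.0 [0.1016 0.1119 0.1141]
scene green 2553 [[0.529, -0.0692, 0.0052], [0.5665, 0.0468, 0.0419], [0.6272, 0.1451, 0.0448]]
    2422 [578.6  37.4] [220.4 102.6] 89.9 [0.0396 0.0419 0.044 ]
scene brass 100 [[0.5565, -0.0396, 0.0225], [0.5712, -0.0011, 0.0431], [0.6, 0.1628, 0.0464]]
    83 [583.7  60.7] [201.7  44.4] 85.0 [0.0393 0.0434 0.0456]
tray 4484 [[0.4729, -0.3057, -0.0019], [0.5412, -0.2386, 0.0019], [0.6089, -0.1713, 0.0117]]
((542.0042724609375, -239.78558349609375), (142.68385314941406, 144.2666015625), 2.265517473220825)
((540.3732299804688, -237.78372192382812), (139.56338500976562, 140.13587951660156), 2.351595163345337)
```

View pics/crop1.png

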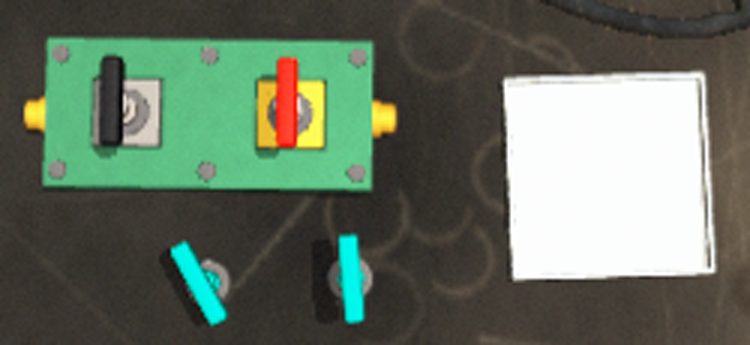

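The crop confirms it: the red T-handle is in the yellow plug, with its bar along world x. Both turquoise ones stand outside the block. The red handle's centre is about (0.5775, -0.0175) with its top at 0.113, which matches the 113 mm given. The tray's centre is about (0.541, -0.238), turned about 2.3°.

```bash
cat >> h.py <<'E'
from scipy.spatial.transform import Rotation as Ro
def plan(o,pos,yaw):
    # tool x down, tool z at world yaw (deg)
    R0=Ro.from_quat(o["ee_rot"]);a=np.radians(yaw)
    x=np.array([0,0,-1.]);z=np.array([np.cos(a),np.sin(a),0]);M=np.c_[x,np.cross(z,x),z]
    rv=(R0.inv()*Ro.from_matrix(M)).as_rotvec(degrees=True)
    zc=R0.as_matrix()[:,2]
    print('yaw now',round(float(np.degrees(np.arctan2(zc[1],zc[0]))),1),'->',yaw,'tilt',np.round(R0.as_matrix()[:,0],3),'turn',np.round(rv,1),'shift',np.round(R0.inv().apply(np.array(pos)-o["position"])*1000,1))
def show(o):print({k:np.round(v,3).tolist() for k,v in o.items() if k not in('tau','joint_velocities')})
E
python3 - <<'E'
from workcell import readout
from h import *
o=readout.get_obs()
for y in(90,-90):plan(o,(.5775,-.0175,.23),y)
E
```

```text
yaw now -74.1 -> 90 tilt [-0.     0.001 -1.   ] turn [-1.641e+02 -0.000e+00 -1.000e-01] shift [   1.2  550.6 -449.5]
yaw now -74.1 -> -90 tilt [-0.     0.001 -1.   ] turn [15.9 -0.1  0. ] shift [   1.2  550.6 -449.5]
```

```bash
python3 -m inch '[[[-8,0,0],[0,27,-22],0],[[-16,0,0],[0,55,-45],0],[[-25,0,0],[0,83,-68],0],[[-33,0,0],[0,110,-90],0],[[-41,0,0],[0,138,-113],0],[[-49,0,0],[0,165,-135],0],[[-58,0,0],[0,193,-158],0],[[-66,0,0],[0,220,-180],0],[[-74,0,0],[0,248,-203],0],[[-82,0,0],[0,275,-225],0]]' 40
python3 - <<'E'
from workcell import readout
from h import *
o=readout.get_obs();show(o)
plan(o,(.5775,-.0175,.23),90)
E
```

```text
clock: 1.4
position: [0.3746, -0.3078, 0.2308]
ee_rot: [-0.05, 0.705, 0.051, 0.705]
ft_force: [-0.3, -1.0, 0.5]
grip_width: 0.997
{'clock': 1.4, 'joint_pos': [1.021, 0.049, -0.436, 1.799, 0.021, 1.299, 0.722], 'position': [0.375, -0.308, 0.231], 'ee_rot': [-0.05, 0.705, 0.051, 0.705], 'ft_force': [-0.3, -1.016, 0.478], 'torque': [-0.031, -0.01, -0.011], 'grip_width': 0.997}
yaw now 8.2 -> 90 tilt [-0.001  0.001 -1.   ] turn [-81.8   0.   -0.1] shift [  1.  258.5 242.2]
```

```bash
python3 -m inch '[[[-8,0,0],[0,26,24],0],[[-16,0,0],[0,52,48],0],[[-25,0,0],[0,78,73],0],[[-33,0,0],[0,104,97],0],[[-41,0,0],[0,129,121],0],[[-49,0,0],[0,155,145],0],[[-58,0,0],[0,181,170],0],[[-66,0,0],[0,207,194],0],[[-74,0,0],[0,233,218],0],[[-82,0,0],[0,258,242],0]]'
python3 -m inch '[[[0,0,0],[0,0,0],0]]'
python3 - <<'E'
from workcell import readout,camera
from h import *
o=readout.get_obs();show(o)
plan(o,(.5775,-.0175,.19),90)
c=camera("wrist");cv2.imwrite("pics/w1.png",c["pixels"][:,:,::-1])
T=np.eye(4);T[:3,:3]=Ro.from_quat(o["ee_rot"]).as_matrix();T[:3,3]=o["position"]
p=c["pixels"].astype(int);R,G,B=p[...,0],p[...,1],p[...,2]
P,u,v=pts(c,(R>130)&(G<70)&(B<70),T@c["T_tool_cam"])
k=(P[:,2]>.106)&(P[:,2]<.12)&(abs(P[:,1]+.0175)<.03)&(abs(P[:,0]-.5775)<.05);print(len(P),k.sum(),rng(P[k]) if k.any() else '',u[k].mean(),v[k].mean())
if k.any():print(cv2.minAreaRect((P[k,:2]*1000).astype(np.float32)))
E
```

```text
clock: 2.65
position: [0.5778, -0.0171, 0.2308]
ee_rot: [-0.501, 0.498, 0.502, 0.498]
ft_force: [-0.1, 0.9, 0.1]
grip_width: 0.999
clock: 2.78
position: [0.5783, -0.0142, 0.2304]
ee_rot: [-0.502, 0.496, 0.504, 0.497]
ft_force: [-0.4, -0.1, 0.3]
grip_width: 1.004
{'clock': 2.775, 'joint_pos': [0.593, 0.328, -0.793, 1.556, 0.234, 1.358, 1.36], 'position': [0.578, -0.014, 0.23], 'ee_rot': [-0.502, 0.496, 0.504, 0.497], 'ft_force': [-0.374, -0.052, 0.298], 'torque': [-0.045, 0.069, 0.013], 'grip_width': 1.004}
yaw now 90.8 -> 90 tilt [-0.001  0.003 -1.   ] turn [ 0.8  0.2 -0.1] shift [40.4  0.8 -3.4]
921 906 [[0.5533, -0.0242, 0.1114], [0.5797, -0.0185, 0.1131], [0.6056, -0.0131, 0.1146]] 311.9922737306843 196.03311258278146
((579.643798828125, -18.347427368164062), (55.1161994934082, 11.706903457641602), 0.11904342472553253)
```

View pics/w1.png

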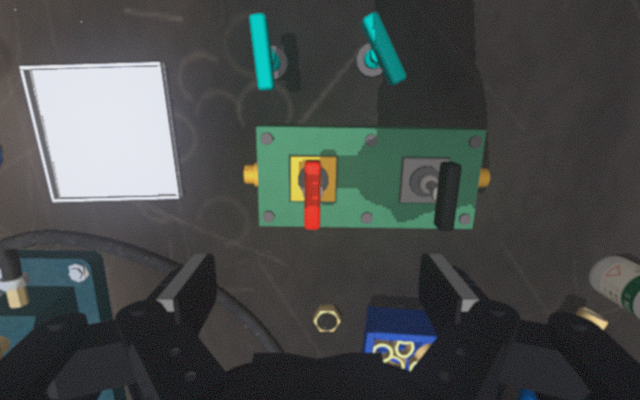

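The wrist view shows the red handle at (312,196), with the black one well apart at (447,196). The wrist measurement of (0.5796, -0.0183) agrees with the other two within 2 mm. I'll use (0.5785, -0.0178) and descend in two steps.

```bash
python3 -m inch '[[[0.8,0,0],[20,0,-4],0],[[0.8,0.2,0],[40,0,-4],0],[[0.8,0.2,0],[70,0,-4],0],[[0.8,0.2,0],[100,0,-4],0],[[0.8,0.2,0],[100,0,-4],0],[[0.8,0.2,0],[100,0,-4],0]]'
python3 - <<'E'
from workcell import readout
from h import *
o=readout.get_obs();show(o)
plan(o,(.5785,-.0178,.085),90)
E
```

```text
clock: 3.58
position: [0.5781, -0.0199, 0.1313]
ee_rot: [-0.499, 0.502, 0.499, 0.501]
ft_force: [0.5, 0.2, -0.1]
grip_width: 1.005
{'clock': 3.575, 'joint_pos': [0.572, 0.41, -0.76, 1.678, 0.304, 1.177, 1.3], 'position': [0.578, -0.02, 0.131], 'ee_rot': [-0.499, 0.502, 0.499, 0.501], 'ft_force': [0.488, 0.183, -0.083], 'torque': [0.011, -0.0, -0.01], 'grip_width': 1.005}
yaw now 89.7 -> 90 tilt [-0.001 -0.002 -1.   ] turn [-0.3 -0.1 -0. ] shift [46.3 -0.5  2.2]
```

```bash
python3 -m inch '[[[0,0,0],[23,0,1],0],[[0,0,0],[46,0,2],0],[[0,0,0],[46,0,2],0],[[0,0,0],[46,0,2],0.4],[[0,0,0],[46,0,2],0.7],[[0,0,0],[46,0,2],1],[[0,0,0],[46,0,2],1],[[0,0,0],[46,0,2],1],[[0,0,0],[46,0,2],1]]' 40
python3 - <<'E'
from workcell import readout,camera
from h import *
o=readout.get_obs();show(o)
plan(o,(.5785,-.0178,.085),10)
c=camera("wrist");cv2.imwrite("pics/w2.png",c["pixels"][:,:,::-1])
E
```

```text
clock: 4.7
position: [0.5784, -0.018, 0.0858]
ee_rot: [-0.499, 0.502, 0.498, 0.501]
ft_force: [-1.3, -0.4, 6.1]
grip_width: 0.184
{'clock': 4.7, 'joint_pos': [0.55, 0.461, -0.74, 1.719, 0.346, 1.097, 1.267], 'position': [0.578, -0.018, 0.086], 'ee_rot': [-0.499, 0.502, 0.498, 0.501], 'ft_force': [-1.254, -0.415, 6.078], 'torque': [-0.087, 0.237, 0.008], 'grip_width': 0.184}
yaw now 89.7 -> 10 tilt [ 0.    -0.002 -1.   ] turn [79.7 -0.1  0.1] shift [ 0.8 -0.1  0.2]
```

View pics/w2.png

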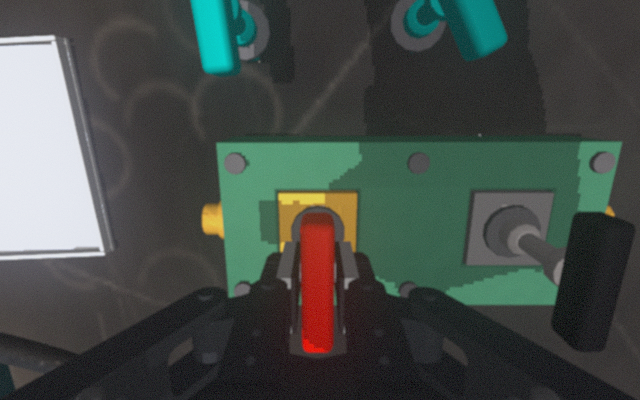

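Gripped: the red bar is between the pads at (318,270), opening 0.18. Now I'll turn it 80° clockwise. Positive about tool x, which points down, is clockwise from above.

```bash
python3 -m inch '[[[9,0,0],[0,0,0],1],[[18,0,0],[0,0,0],1],[[27,0,0],[0,0,0],1],[[36,0,0],[0,0,0],1],[[45,0,0],[0,0,0],1],[[54,0,0],[0,0,0],1],[[63,0,0],[0,0,0],1],[[72,0,0],[0,0,0],1],[[80,0,0],[0,0,0],1],[[80,0,0],[0,0,0],1]]'
python3 -m inch '[[[0,0,0],[0,0,0],1]]'
python3 - <<'E'
from workcell import readout,camera
from h import *
o=readout.get_obs();show(o)
plan(o,(.5785,-.0178,.085),10)
c=camera("wrist");cv2.imwrite("pics/w3.png",c["pixels"][:,:,::-1])
E
```

```text
clock: 6.0
position: [0.5784, -0.0178, 0.0859]
ee_rot: [-0.061, 0.705, 0.06, 0.705]
ft_force: [0.1, 1.0, 1.9]
grip_width: 0.18
clock: 6.12
position: [0.5784, -0.0178, 0.0859]
ee_rot: [-0.062, 0.704, 0.061, 0.704]
ft_force: [-0.4, 0.6, 1.2]
grip_width: 0.179
{'clock': 6.125, 'joint_pos': [0.357, 0.402, -0.493, 1.729, 0.215, 1.064, -0.034], 'position': [0.578, -0.018, 0.086], 'ee_rot': [-0.062, 0.704, 0.061, 0.704], 'ft_force': [-0.401, 0.579, 1.229], 'torque': [-0.042, 0.085, 0.058], 'grip_width': 0.179}
yaw now 10.0 -> 10 tilt [ 0.    -0.002 -1.   ] turn [-0.  -0.   0.1] shift [ 0.9 -0.   0.1]
```

View pics/w3.png

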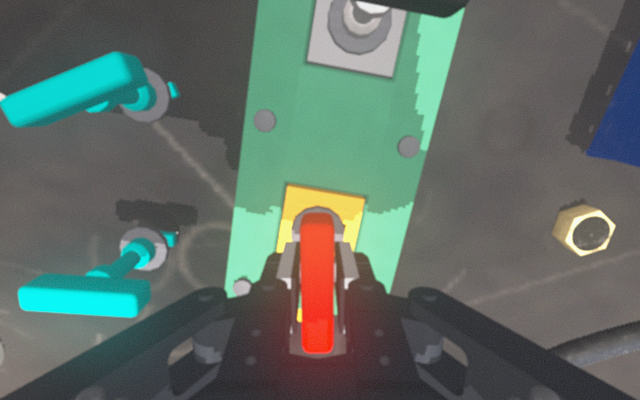

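The red bar is still aligned in the pads (318,280) and the plug hasn't turned, so the thread took the 80°. Now I'll lift slowly, straight up.

```bash
python3 -m inch '[[[0,0,0],[-2,0,0],1],[[0,0,0],[-4,0,0],1],[[0,0,0],[-7,0,0],1],[[0,0,0],[-10,0,0],1],[[0,0,0],[-13,0,0],1],[[0,0,0],[-16,0,0],1],[[0,0,0],[-19,0,0],1],[[0,0,0],[-19,0,0],1]]'
python3 - <<'E'
from workcell import readout,camera
from h import *
o=readout.get_obs();show(o)
c=camera("wrist");cv2.imwrite("pics/w4.png",c["pixels"][:,:,::-1])
E
```

```text
clock: 7.18
position: [0.5786, -0.0178, 0.1052]
ee_rot: [-0.062, 0.704, 0.061, 0.705]
ft_force: [-0.6, -0.1, -2.3]
grip_width: 0.178
{'clock': 7.175, 'joint_pos': [0.362, 0.38, -0.498, 1.713, 0.202, 1.1, -0.025], 'position': [0.579, -0.018, 0.105], 'ee_rot': [-0.062, 0.704, 0.061, 0.705], 'ft_force': [-0.589, -0.053, -2.311], 'torque': [0.021, 0.031, 0.057], 'grip_width': 0.178}
```

View pics/w4.png

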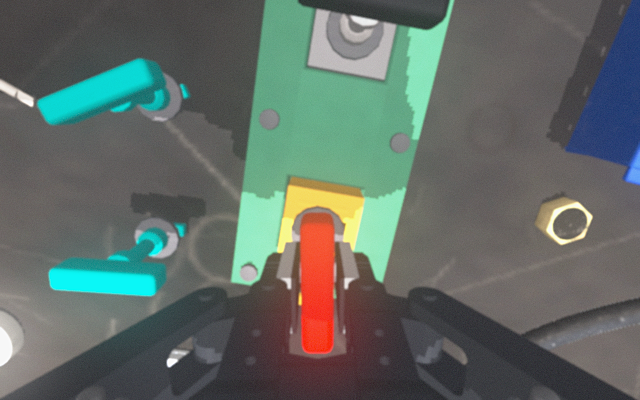

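A pull of 2.3 N matches puller plus plug (0.25 kg), and the brass top at (325,205) rises with the tool. I'll continue up.

```bash
python3 -m inch '[[[0,0,0],[-5,0,0],1],[[0,0,0],[-12,0,0],1],[[0,0,0],[-19,0,0],1],[[0,0,0],[-26,0,0],1],[[0,0,0],[-34,0,0],1],[[0,0,0],[-44,0,0],1],[[0,0,0],[-54,0,0],1],[[0,0,0],[-64,0,0],1],[[0,0,0],[-68,0,0],1],[[0,0,0],[-68,0,0],1]]'
python3 - <<'E'
from workcell import readout,camera
from h import *
o=readout.get_obs();show(o)
for y in(10,):plan(o,(.541,-.238,o["position"][2]),y)
c=camera("scene");cv2.imwrite("pics/s2.png",cv2.resize(c["pixels"][120:290,180:440,::-1],None,fx=3,fy=3))
E
```

```text
clock: 8.48
position: [0.5786, -0.0176, 0.1732]
ee_rot: [-0.062, 0.704, 0.06, 0.705]
ft_force: [-0.5, 0.6, -2.3]
grip_width: 0.175
{'clock': 8.475, 'joint_pos': [0.375, 0.314, -0.511, 1.643, 0.163, 1.227, 0.004], 'position': [0.579, -0.018, 0.173], 'ee_rot': [-0.062, 0.704, 0.06, 0.705], 'ft_force': [-0.452, 0.603, -2.299], 'torque': [0.036, -0.005, -0.05], 'grip_width': 0.175}
yaw now 9.9 -> 10 tilt [ 0.001 -0.002 -1.   ] turn [-0.1  0.   0.1] shift [   0.4 -210.6  -75. ]
```

View pics/s2.png

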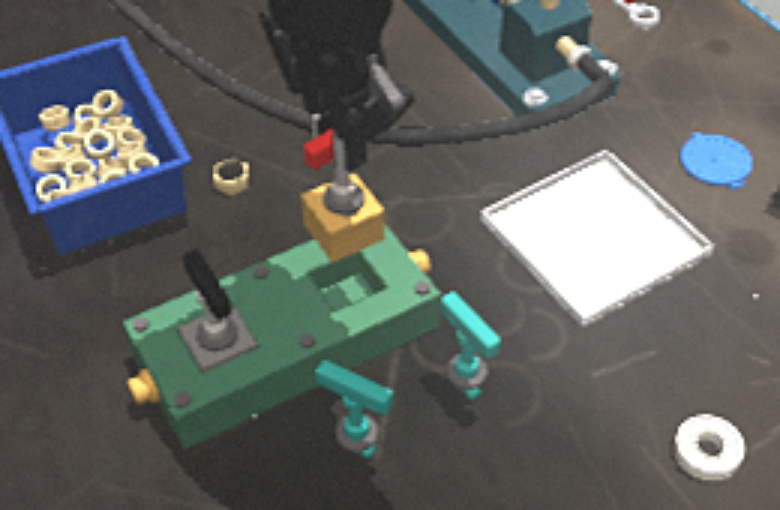

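The plug hangs clear above the block (crop (343,215)), with an empty pocket below it. Next I'll carry it over to the tray.

```bash
python3 -m inch '[[[0,0,0],[0,-12,-4],1],[[0,0,0],[0,-36,-13],1],[[0,0,0],[0,-62,-22],1],[[0,0,0],[0,-90,-32],1],[[0,0,0],[0,-120,-43],1],[[0,0,0],[0,-148,-53],1],[[0,0,0],[0,-175,-62],1],[[0,0,0],[0,-196,-70],1],[[0,0,0],[0,-207,-74],1],[[0,0,0],[0,-211,-75],1]]'
python3 -m inch '[[[0,0,0],[0,0,0],1],[[0,0,0],[0,0,0],1]]'
python3 - <<'E'
from workcell import readout,camera
from h import *
o=readout.get_obs();show(o)
plan(o,(.541,-.238,.0805),10)
c=camera("scene");cv2.imwrite("pics/s3.png",cv2.resize(c["pixels"][100:270,260:480,::-1],None,fx=3,fy=3))
p=c["pixels"].astype(int);R,G,B=p[...,0],p[...,1],p[...,2]
m=np.zeros(R.shape,bool);m[100:240,300:440]=1
P,u,v=pts(c,m&(R>130)&(G>90)&(B<100));k=(P[:,2]>.06)&(P[:,2]<.16);print('brass',k.sum(),rng(P[k]))
m2=m&(p.min(2)>150);P,u,v=pts(c,m2);k=(P[:,2]<.02)&(P[:,2]>-.01)&(P[:,1]<-.15)&(P[:,1]>-.33);print('tray',rng(P[k]),cv2.minAreaRect((P[k,:2]*1000).astype(np.float32)))
E
```

```text
clock: 9.78
position: [0.5405, -0.2391, 0.173]
ee_rot: [-0.062, 0.705, 0.06, 0.704]
ft_force: [-0.1, -0.7, -2.5]
grip_width: 0.18
clock: 10.02
position: [0.5408, -0.2381, 0.173]
ee_rot: [-0.062, 0.705, 0.061, 0.704]
ft_force: [0.8, -0.6, -2.3]
grip_width: 0.176
{'clock': 10.025, 'joint_pos': [0.659, 0.323, -0.392, 1.616, 0.131, 1.228, 0.415], 'position': [0.541, -0.238, 0.173], 'ee_rot': [-0.062, 0.705, 0.061, 0.704], 'ft_force': [0.764, -0.562, -2.35], 'torque': [-0.058, 0.017, -0.044], 'grip_width': 0.176}
yaw now 10.0 -> 10 tilt [-0.    -0.002 -1.   ] turn [-0.  -0.   0.1] shift [92.5  0.2  0.3]
brass 267 [[0.5195, -0.3155, 0.096], [0.5252, -0.2238, 0.113], [0.7336, -0.2147, 0.1525]]
tray [[0.4722, -0.3076, 0.0003], [0.5368, -0.2364, 0.0033], [0.6094, -0.1692, 0.0128]] ((521.1994018554688, -243.08966064453125), (201.47947692871094, 153.54275512695312), 1.4181846380233765)
```

View pics/s3.png

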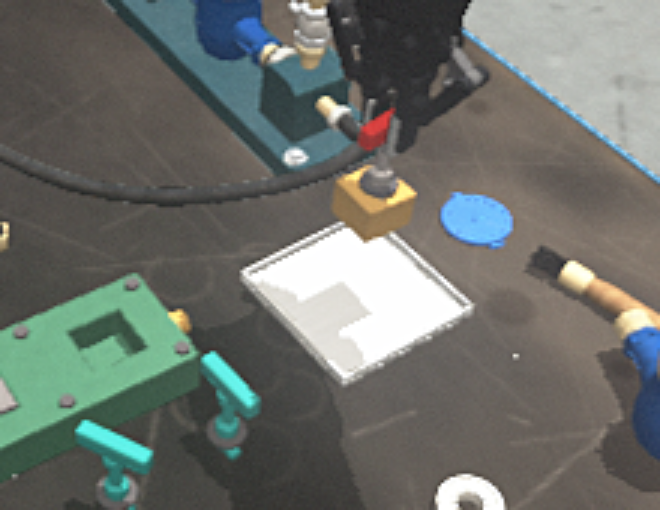

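The plug hangs level over the tray with its underside measured at 0.096, as expected. I'll lower it, slowly at the end.

```bash
python3 -m inch '[[[0,0,0],[10,0,0],1],[[0,0,0],[25,0,0],1],[[0,0,0],[42,0,0],1],[[0,0,0],[58,0,0],1],[[0,0,0],[70,0,0],1],[[0,0,0],[79,0,0],1],[[0,0,0],[85,0,0],1],[[0,0,0],[88,0,0],1],[[0,0,0],[90,0,0],1],[[0,0,0],[90,0,0],1]]'
python3 -m inch '[[[0,0,0],[1,0,0],1],[[0,0,0],[2,0,0],1],[[0,0,0],[3,0,0],1],[[0,0,0],[4,0,0],1],[[0,0,0],[5,0,0],1],[[0,0,0],[5,0,0],1]]'
```

```text
clock: 11.32
position: [0.5409, -0.2384, 0.0832]
ee_rot: [-0.062, 0.704, 0.061, 0.704]
ft_force: [-0.1, -0.3, -2.9]
grip_width: 0.183
clock: 12.08
position: [0.5409, -0.2384, 0.0782]
ee_rot: [-0.062, 0.704, 0.061, 0.704]
ft_force: [-0.1, 0.2, -0.9]
grip_width: 0.175
```

Force went from -2.3 to -0.9 N, which is the puller's weight alone, so the plug is on the floor. I'll lower through the 3 mm of play until the collar rests.

```bash
python3 -m inch '[[[0,0,0],[0.5,0,0],1],[[0,0,0],[1,0,0],1],[[0,0,0],[1.5,0,0],1],[[0,0,0],[1.5,0,0],1]]'
python3 - <<'E'
from workcell import readout,camera
from h import *
o=readout.get_obs();show(o)
c=camera("scene");cv2.imwrite("pics/s4.png",cv2.resize(c["pixels"][100:270,260:480,::-1],None,fx=3,fy=3))
E
```

```text
clock: 12.58
position: [0.5411, -0.2385, 0.0769]
ee_rot: [-0.062, 0.704, 0.061, 0.705]
ft_force: [0.7, 0.6, -0.4]
grip_width: 0.184
{'clock': 12.575, 'joint_pos': [0.645, 0.418, -0.378, 1.708, 0.176, 1.047, 0.382], 'position': [0.541, -0.239, 0.077], 'ee_rot': [-0.062, 0.704, 0.061, 0.705], 'ft_force': [0.66, 0.632, -0.363], 'torque': [-0.017, 0.06, -0.01], 'grip_width': 0.184}
```

View pics/s4.png

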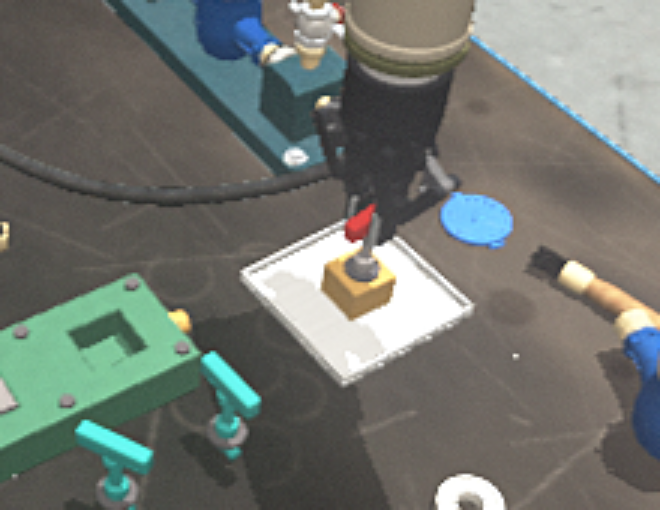

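```bash
python3 -m inch '[[[0,0,0],[0,0,0],0.78],[[0,0,0],[0,0,0],0.74],[[0,0,0],[0,0,0],0.68],[[0,0,0],[0,0,0],0.55],[[0,0,0],[0,0,0],0.4],[[0,0,0],[0,0,0],0.2],[[0,0,0],[0,0,0],0.2]]'
python3 - <<'E'
from workcell import readout,camera
from h import *
o=readout.get_obs();show(o)
c=camera("wrist");cv2.imwrite("pics/w5.png",c["pixels"][:,:,::-1])
E
```

```text
clock: 13.5
position: [0.5411, -0.2385, 0.0769]
ee_rot: [-0.062, 0.704, 0.061, 0.705]
ft_force: [1.2, 0.2, 0.2]
grip_width: 0.795
{'clock': 13.5, 'joint_pos': [0.645, 0.418, -0.378, 1.708, 0.176, 1.047, 0.382], 'position': [0.541, -0.239, 0.077], 'ee_rot': [-0.062, 0.704, 0.061, 0.705], 'ft_force': [1.231, 0.225, 0.216], 'torque': [-0.027, -0.053, -0.011], 'grip_width': 0.795}
```

View pics/w5.png

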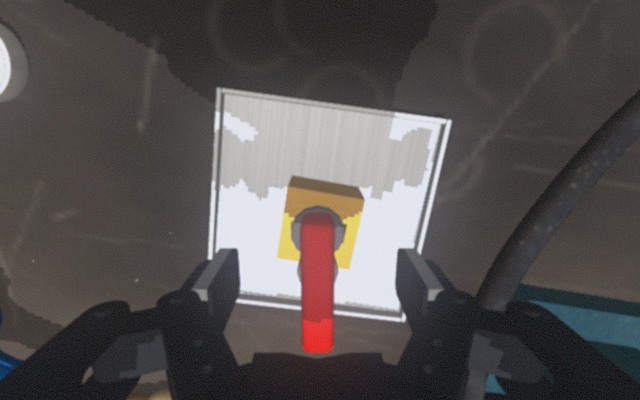

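The pads are open and clear of the red bar (318,280), and the plug stands upright in the tray at (325,225). I'll retreat straight up.

```bash
python3 -m inch '[[[0,0,0],[-10,0,0],0.2],[[0,0,0],[-30,0,0],0.2],[[0,0,0],[-60,0,0],0.2],[[0,0,0],[-95,0,0],0.2],[[0,0,0],[-130,0,0],0.2],[[0,0,0],[-160,0,0],0.2],[[0,0,0],[-170,0,0],0.2],[[0,0,0],[-170,0,0],0.2]]'
python3 - <<'E'
from workcell import readout,camera
from h import *
o=readout.get_obs();show(o)
c=camera("scene");cv2.imwrite("pics/s5.png",cv2.resize(c["pixels"][110:300,200:440,::-1],None,fx=3,fy=3))
for n in("scene","wrist"):
    T=None
    if n=="wrist":
        o=readout.get_obs();c=camera(n);T=np.eye(4);T[:3,:3]=Ro.from_quat(o["ee_rot"]).as_matrix();T[:3,3]=o["position"];T=T@c["T_tool_cam"]
    p=c["pixels"].astype(int);R,G,B=p[...,0],p[...,1],p[...,2]
    P,u,v=pts(c,None,T);col=p[v,u]
    near=(abs(P[:,0]-.541)<.075)&(abs(P[:,1]+.238)<.075)
    red=near&(col[:,0]>120)&(col[:,1]<70)&(P[:,2]>.05);br=near&(col[:,0]>130)&(col[:,1]>90)&(col[:,2]<100)&(P[:,2]>.005)&(P[:,2]<.06)
    wall=(abs(P[:,0]-.541)<.085)&(abs(P[:,1]+.238)<.085)&(col.min(1)>90)&(P[:,2]<.02)&(P[:,2]>0)
    for nm,k in(("red",red),("brass",br),("brasstop",br&(P[:,2]>.031)),("tray",wall)):
        if k.sum()>10:print(n,nm,k.sum(),rng(P[k]),[np.round(a,1) for a in cv2.minAreaRect((P[k,:2]*1000).astype(np.float32))])
E
```

```text
clock: 14.55
position: [0.5412, -0.2382, 0.2476]
ee_rot: [-0.062, 0.704, 0.06, 0.705]
ft_force: [0.3, 0.1, -0.4]
grip_width: 0.801
{'clock': 14.55, 'joint_pos': [0.662, 0.275, -0.396, 1.516, 0.109, 1.37, 0.431], 'position': [0.541, -0.238, 0.248], 'ee_rot': [-0.062, 0.704, 0.06, 0.705], 'ft_force': [0.298, 0.062, -0.441], 'torque': [0.02, 0.02, 0.025], 'grip_width': 0.801}
scene red 63 [[0.531, -0.2651, 0.0889], [0.5366, -0.2259, 0.0959], [0.6065, -0.2119, 0.3595]] [array([ 571.5, -233. ]), array([75.5, 54.7]), np.float64(9.6)]
scene brass 175 [[0.5193, -0.2586, 0.006], [0.5221, -0.2193, 0.0199], [0.5583, -0.2152, 0.0362]] [array([ 529.2, -227.9]), array([59. , 29.9]), np.float64(48.4)]
scene brasstop 24 [[0.519, -0.2504, 0.0313], [0.5353, -0.2172, 0.0331], [0.5581, -0.2154, 0.0384]] [array([ 529.9, -226.1]), array([55.4, 27.9]), np.float64(46.3)]
scene tray 2106 [[0.4599, -0.3172, 0.0003], [0.521, -0.2262, 0.0034], [0.6109, -0.1665, 0.0131]] [array([ 540.4, -238.5]), array([169.4, 169. ]), np.float64(89.7)]
wrist tray 14925 [[0.4695, -0.3187, 0.0002], [0.5413, -0.2342, 0.0033], [0.6204, -0.1704, 0.0128]] [array([ 541., -244.]), array([169.7, 158.1]), np.float64(0.0)]
```

View pics/s5.png

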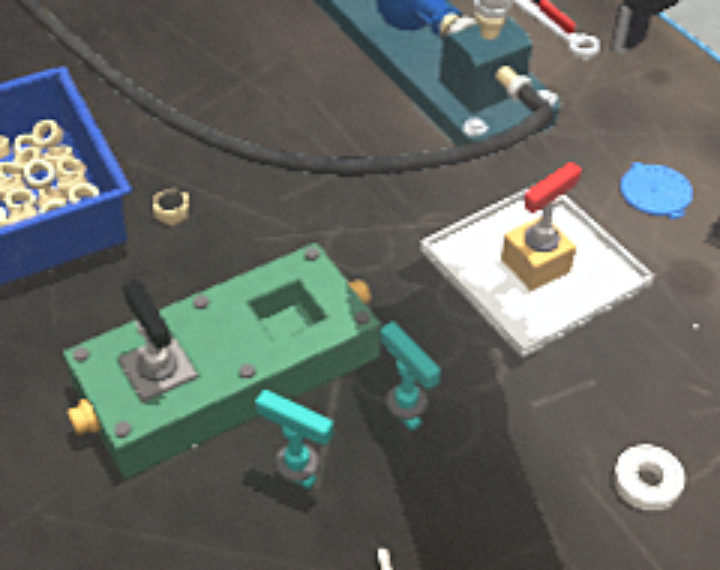

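The plug stands upright and central at crop (540,250). Its near edges at x 0.519 and y -0.215 put its centre at about (0.541, -0.237). The handle is still turned, the puller is in the plug, and the black puller hasn't moved. Handing in.

```bash
python3 -c "
from workcell import manip;print(manip.hand_in())"
```

```text
the job is handed in; nothing more can be done
None
```

The brass plug now stands upright in the middle of the aluminium tray with its red-handled puller still in it. I handed the job in at about 15 s, with the gripper open and 170 mm above where it let go.

I gripped the red handle, turned it 80° clockwise and drew plug and puller straight up. The pull was 2.3 N, the weight of both, with no sign of binding. I carried it to the tray and lowered it until first the plug and then the collar took the load.

**Last checks:**
- **Position:** the scene camera puts the plug's centre at about (0.541, -0.237). The tray's centre is about (0.541, -0.238).
- **Surroundings:** the picture shows the pocket empty. The grey plug with its black-handled puller and the turquoise look-alikes look as they were.
- **Failed checks:** the last wrist-camera check found no red or brass pixels, so it did not confirm the position. The last colour-based fit of the tray's outline was polluted by the background, so I used the edge positions and the earlier tray measurement instead.

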